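Crack open the drying box

ROBOT

A 6-joint arm with a two-finger parallel gripper is mounted at the origin on a cart in front of the work surface, level with it; the furniture and walls round the work are solid. World frame = base frame: x ahead of the robot, y to its left, z up, the work surface at z = 0. Lengths are in m, angles in rad, forces in N, time in s.
With the tool pointing down it reaches from about 0.3 to 0.875 m from the base axis. Payload 6.4 kg.
Tool frame: the origin (TCP) lies midway between the tips of the shut fingers; the grasp point (between the pads) lies 19 mm behind it; z points along the fingers, y is the line along which they close (so a half turn about z gives the same grasp; the last joint's range is limited). The gripper opens to 88 mm and grips with 3 to 60 N. Pads are 18 mm wide; open, the fingers measure 123 mm over their backs; the gripper's body (75 mm by 187 mm) begins 45 mm behind the grasp point.
Start: joints at [-1.463, 0.181, 1.607, -0, 1.354, -0.206], TCP at [0.178, -0.547, 0.204] pointing down, gripper open.
Joint ranges: [-2.99, 2.99], [-0.89, 2.07], [0.3, 2.58], [-1.14, 4.28], [0, 2.63], [-3.12, 3.12]. Speed limits (rad/s): [2.57, 2.57, 3.01, 3.14, 3.14, 3.14].

INTERFACE

Orientations are given as a 3x3 rotation matrix whose columns are the frame's x, y, z axes.
In Python, from workcell import bot gives the robot as it stands.
- The arm moves only by the tool servo_tool, never from a script. Its argument "motion" is a list that holds one entry, the list of rows, each a list of 6 numbers: the shift along the tool's x, y, z in m, then the turn, a rotation vector about the tool's x, y, z in rad. A call has exactly 8 rows; each row is the pose to reach, as a shift and turn from the pose commanded when the call began, along the tool's axes at that moment; what a row does not reach only later rows make up. A row lasts 1/12 s, in which the tool goes at most 41.7 mm and 7.16 degrees, less where a joint would pass 70% of its speed; a pose out of reach is approached as far as the arm can. A call with a gripper value outside its range is refused whole. "gripper" is the closure, from 0 (fully open) to 1 (shut), set as the call begins (left out, the last holds). The fingers move at their own pace and stop on an object; the grip force is fixed at half the most. Time passes only in rows, so rows that repeat a pose let the fingers close, or fill a call up. It gives the time, the measured TCP pose, the force, the opening and the grip force at its end, in the units of the state.
- bot.state(): the state, without advancing time (a new reading comes with each control period).
- bot.snapshot(name): name is "scene" or "top" or "wrist"; returns (picture, depth): 400x640x3 uint8, red, green, blue; 400x640 float32, m along the optical axis (not along the pixel's ray), 0 where there is no reading.
- bot.camera_model(name): a dict with "K" (3x3 intrinsics, pixels), "k1" (the pictures are not rectified: a ray, as slopes to the right and down, at radius r is drawn at 1 + k1 r^2 times it, then the intrinsics apply), "T" (4x4, takes a point from camera to world coordinates); the wrist camera has in their place "tool_from_camera" (4x4, takes a point from camera to tool coordinates, whose origin is the TCP and whose axes are the flange's). Camera axes: x right, y down, z forward; pixel columns grow to the right and rows downward; lengths in m; the calibration is good to about 2 mm. A picture is of the moment at which its call begins: read the wrist's pose just before it. camera_model takes no time and is no camera call.
- bot.hand_in(): hands the job in; it is judged then, once.
The state is a dict: "t": time; "qpos": joint angles; "dq": joint speeds; "joint_torque": joint torques, N m; "eef_pos": TCP position; "eef_rot": TCP orientation; "wrist_force": force on the tool from outside, world axes, zero at the start; "ft_torque": the same for the moment, N m; "opening": finger opening in m; "grip_force": force on a finger pad.
Only numpy, scipy, OpenCV 4.12 (cv2) and the standard library are available. Lean on these libraries where they do the work, as an engineer would, in place of code of your own. Each camera call takes 0.05 s, during which the arm holds its last target. There are 200 camera calls.

TASK

The squat jar goes into the drying box next, so first swap the jar and the taller bottle in the two-place stand: the jar into the left place, beside the drying box, and the bottle into the right place, both upright and fully down in their pockets. Then grip the handle of the drying box's lid, pull the lid free of its sticky seal without letting it fly up, and hold it level just over the box, about 2 cm above the rim and touching nothing else; finish while still holding it there. Leave the other things where they stand.

Things in the scene. Friction and masses are not known exactly. Their poses are not given: they have to be found in the camera images.
- jar_mid (a point): Squat opaque white plastic jar with a white cap, 55 mm in diameter, 69 mm high, about 0.09 kg, loose. The body (54 mm wide) reaches up to 58 mm from its underside, the cap above is 46 mm wide. This point is its centre, half-way up (34.5 mm above its underside); z is its upright axis. It starts in the right place of the stand. Take it from above round the upper body, or round the cap.
- bottle_mid (a point): Clear screw-cap lab bottle, 56 mm in diameter, 101 mm high, about 0.1 kg, loose. The body is 54 mm wide up to 52 mm from its underside; the cap above that is 52 mm wide. This point is its centre, half-way up (50.5 mm above its underside); z is its upright axis. It starts in the left place of the stand.
- stand: White plastic bottle stand fixed to the bench, a plate 100 mm (its x) by 210 mm (its y) by 16 mm high with two round pockets, each 70 mm wide and 8 mm deep, at 55 mm either way along its y. Origin at the centre of its underside, on the bench; its x points roughly away from the robot, its y to the robot's left. The bench behind it (its +x side, up to 0.18 m from its centre) is free for setting one thing down.
- place_left (a point): Centre of the left pocket's floor (left as the robot sees it, nearer the drying box), 8 mm above the bench; the rim is 8 mm higher.
- place_right (a point): Centre of the right pocket's floor (right as the robot sees it), 8 mm above the bench; the rim is 8 mm higher.
- drying_box: Drying box (desiccator) with clear walls and a grey lift-off lid, fixed to the bench, to the left of the stand: 180 mm deep (its x), 200 mm wide (its y), rim 80 mm above the bench. Origin at the centre of its underside, x pointing away from the robot, z up. Two springy rubber seal lips inside its side walls pinch the ribs under the lid.
- lid_handle (a point): Centre of the steel bar handle in the middle of the loose lid: bar 12 mm thick, 14 mm high, 90 mm long along the box's y (the point's y), on two posts, 124 mm above the bench when shut. 34 mm of clear height lie between its centre and the lid's top face; pinch it from above, fingers closing along the box's x. Lid: 196 x 208 x 10 mm, about 0.3 kg, underside 44 mm below this point, resting on the rim.
- timer: Bench timer, 64 x 64 x 19 mm, bystander; origin under its centre.
- flask: Small conical flask, 64 mm wide, 106 mm high, bystander; origin under its centre.
- beaker: Glass beaker, 48 mm wide, 59 mm high, bystander; origin under its centre.
- roll: Roll of film lying on its side, 52 x 42 x 42 mm, bystander; origin under its centre.
- vial: Glass vial with a black cap, 31 mm wide, 60 mm high, bystander; origin under its centre.
- rim_centre (a point): Centre of the drying box's rim plane, 80 mm above the bench, where the lid's underside rests. The lid sticks: it needs a pull of about 17 N (13 to 21 N) at the handle to start moving, the seal keeps dragging for the first 6 mm, then lets go at once and only the lid's weight (about 3 N) is left. A 2 cm gap puts the handle's centre 64 mm above this point.
Mind the look-alikes: they are no part of the job. Of the things that look like the part that bears bottle_mid, the middle-sized one is meant.

How it is judged:
By the outcome, as a careful person would: the job done as asked, in the order asked, and still so for the second after the job is handed in, while the arm keeps its last pose, push and grip.
It also fails if it takes over 59 s, if anything falls off the work surface, if the arm or the gripper's body presses on something with over 40 N, if the wrist force passes 120 N, or if a joint passes its speed limit or range.

## Working session

There is one attempt and no reset: what is moved stays moved. The work goes in short steps, Python scripts to look and compute and a tool call to move; the robot and the scene stay as the last step left them, time stands still between calls to the robot, and variables do not carry over. Pictures are saved under pics/ and viewed, at most 10 in all, crops included, and the job is handed in when it is done.

Besides the shell and the picture viewer there is one more tool, called after ">>>" as name(argument=value, ...) on one line, values as JSON. servo_tool: Moves the arm, as the interface text tells. Its arguments: {"type":"object","properties":{"motion":{"type":"array"},"gripper":{"type":"number"}},"required":["motion"]}

```bash
mkdir -p pics
cat > h.py <<'E'
import numpy as np, cv2
from workcell import bot
def snap(n):
    s=bot.state(); im,d=bot.snapshot(n); c=bot.camera_model(n)
    if n=="wrist":
        T=np.eye(4);T[:3,:3]=s["eef_rot"];T[:3,3]=s["eef_pos"];T=T@np.array(c["tool_from_camera"])
    else: T=np.array(c["T"])
    return im,d,(np.array(c["K"]),c["k1"],T)
def ray(cam,u,v):
    K,k1,T=cam
    p=np.array([(u-K[0,2])/K[0,0],(v-K[1,2])/K[1,1]]);q=p.copy()
    for _ in range(20): q=p/(1+k1*(q@q))
    return T[:3,3],T[:3,:3]@np.array([q[0],q[1],1.])
def onz(cam,u,v,z):
    o,r=ray(cam,u,v); return o+r*(z-o[2])/r[2]
def pt(cam,d,u,v):
    o,r=ray(cam,u,v); return o+r*d[int(v),int(u)]
def cloud(cam,d):
    K,k1,T=cam; v,u=np.mgrid[0:d.shape[0],0:d.shape[1]]
    p=np.stack([(u-K[0,2])/K[0,0],(v-K[1,2])/K[1,1]],-1);q=p.copy()
    for _ in range(20): q=p/(1+k1*(q**2).sum(-1,keepdims=True))
    P=np.dstack([q*d[...,None],d]); return P@T[:3,:3].T+T[:3,3]
def proj(cam,P):
    K,k1,T=cam; c=T[:3,:3].T@(np.asarray(P)-T[:3,3]); q=c[:2]/c[2]; q=q*(1+k1*(q@q))
    return q*[K[0,0],K[1,1]]+K[:2,2]
def save(n,im): cv2.imwrite("pics/"+n+".png",im[...,::-1])
E
python3 - <<'E'
from h import *
for n in ("scene","top"):
    im,d,c=snap(n); save(n,im); np.savez(n,im=im,d=d,K=c[0],k1=c[1],T=c[2]); print(n,c[0][0,0],c[1],c[2].round(2).tolist())
print(bot.state())
E
```

```text
scene 415.9152880955871 -0.07087465029689856 [[-0.44, -0.51, 0.74, -0.41], [-0.9, 0.26, -0.36, 0.58], [-0.01, -0.82, -0.57, 0.88], [0.0, 0.0, 0.0, 1.0]]
top 363.77389210936263 0.011073385618560827 [[0.01, -0.99, 0.16, 0.4], [-1.0, -0.01, -0.01, 0.11], [0.01, -0.16, -0.99, 1.11], [0.0, 0.0, 0.0, 1.0]]
{'t': 0.1, 'qpos': array([-1.46328095e+00,  1.81475816e-01,  1.60790958e+00, -5.34481885e-06,
        1.35382548e+00, -2.06289556e-01]), 'dq': array([-5.67659735e-05, -2.98765323e-03, -3.98982160e-03,  4.71279853e-06,
        1.26107659e-03,  7.29691580e-04]), 'joint_torque': array([ 2.45272331e-04, -4.34820414e+01, -3.42695189e+01,  7.03646312e-02,
        3.40529555e-02, -3.96034420e-05]), 'eef_pos': array([ 0.17745138, -0.54635577,  0.20319444]), 'eef_rot': array([[ 9.51165623e-01,  3.08680944e-01, -1.78837662e-04],
       [ 3.08680823e-01, -9.51164319e-01,  1.60831374e-03],
       [ 3.26351799e-04, -1.58497649e-03, -9.99998691e-01]]), 'wrist_force': array([ 0.5561811 , -0.57168065,  0.10153609]), 'ft_torque': array([-0.02863053, -0.00518437,  0.00035231]), 'grip_force': 0.0, 'opening': 0.08824762156338213}
```

View pics/top.png

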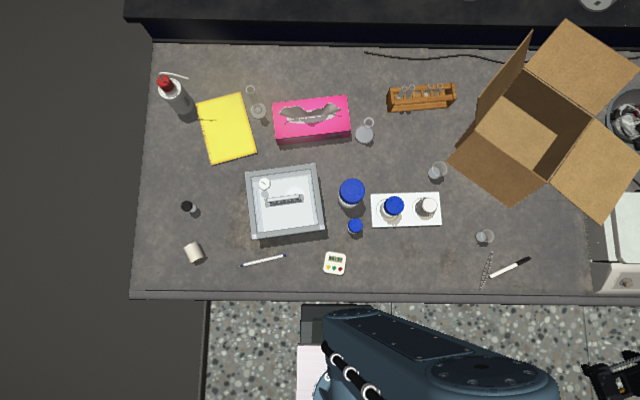

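View pics/scene.png

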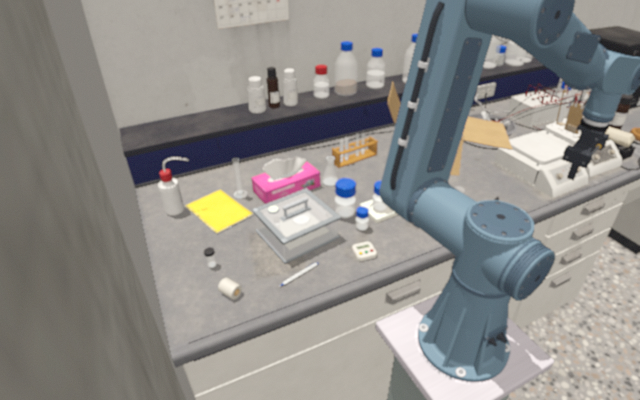

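The top view shows three blue-capped bottles: a big one at (351,193), a small one at (355,226), and the middle-sized one at (393,207) in the stand's left pocket, which is the one meant. The jar is the white cap at (428,206). The lid handle is at about (285,200), and the timer is at (334,263).

Run:
```python
from h import *
z=np.load("top.npz"); im,d=z["im"],z["d"]; cam=(z["K"],float(z["k1"]),z["T"])
C=cloud(cam,d); hsv=cv2.cvtColor(im,cv2.COLOR_RGB2HSV)
m=((hsv[...,0]>105)&(hsv[...,0]<130)&(hsv[...,1]>150)&(hsv[...,2]>60)).astype(np.uint8); m[:150]=0;m[290:]=0
n,l,s,ce=cv2.connectedComponentsWithStats(m)
for i in range(1,n):
    if s[i,4]>40:
        P=C[l==i]; zt=np.percentile(P[:,2],70); T=P[P[:,2]>zt-.012]
        print("blue",s[i].tolist(),ce[i].round(1),"top z",zt.round(3),"ctr",((T.max(0)+T.min(0))/2).round(4),"w",np.ptp(T,axis=0).round(3))
# jar top, handle by height
for nm,(u0,u1,v0,v1),(a,b) in [("jar",(412,442,192,222),(.070,.085)),("jar2",(412,442,192,222),(.03,.064)),("handle",(265,310,188,215),(.115,.14)),("lid",(235,335,155,250),(.085,.1))]:
    P=C[v0:v1,u0:u1].reshape(-1,3); P=P[(P[:,2]>a)&(P[:,2]<b)]
    r=cv2.minAreaRect((P[:,:2]*1000).astype(np.float32)); print(nm,len(P),P.mean(0).round(4),((P.max(0)+P.min(0))/2).round(4),r)
w=((hsv[...,1]<40)&(hsv[...,2]>190)&(abs(C[...,2]-.016)<.006)).astype(np.uint8); w[:,:365]=0;w[:,448:]=0;w[:188]=0;w[232:]=0
P=C[w>0]; r=cv2.minAreaRect((P[:,:2]*1000).astype(np.float32)); print("stand",len(P),r,P[:,2].mean())
# obstacles near
big=cv2.resize(im[150:280,230:460],None,fx=3.4,fy=3.4,interpolation=cv2.INTER_CUBIC); save("crop",big)
for u,v in [(437,172),(484,237),(364,130),(350,220),(334,263),(410,225),(380,240)]: print(u,v,C[v,u].round(3))
```

```text
blue [340, 179, 25, 24, 473] [351.8 190.6] top z 0.13 ctr [0.5063 0.0452 0.6144] w [0.216 0.131 0.988]
blue [384, 196, 20, 19, 273] [393.6 205.2] top z 0.109 ctr [ 0.4848 -0.0105  0.603 ] w [0.173 0.243 1.011]
blue [348, 218, 15, 15, 157] [354.9 224.8] top z 0.077 ctr [ 0.4933 -0.0024  0.076 ] w [0.037 0.037 0.012]
jar 185 [ 0.5523 -0.2147  0.0753] [ 0.5527 -0.2151  0.0753] ((552.6342163085938, -215.0299072265625), (41.589786529541016, 41.45661926269531), 88.919189453125)
jar2 100 [ 0.5448 -0.2003  0.0466] [ 0.553  -0.2142  0.0471] ((549.177490234375, -209.32760620117188), (52.423091888427734, 40.69841384887695), 30.70692253112793)
handle 151 [0.5572 0.2019 0.1293] [0.5581 0.2009 0.1269] ((558.333984375, 201.2979736328125), (12.818146705627441, 88.43318939208984), 9.312668800354004)
lid 4461 [0.5561 0.2021 0.0886] [0.5581 0.2027 0.092 ] ((558.18603515625, 201.9049072265625), (196.25637817382812, 207.8773956298828), 8.864394187927246)
stand 1222 ((547.5899658203125, -161.42723083496094), (99.79865264892578, 210.30975341796875), 2.82112717628479) 0.01531679961953732
437 172 [ 0.669 -0.267  0.   ]
484 237 [ 0.468 -0.401  0.002]
364 130 [ 0.778 -0.03   0.068]
350 220 [ 0.514  0.006 -0.001]
334 263 [0.384 0.055 0.014]
410 225 [ 0.5   -0.174  0.012]
380 240 [ 0.454 -0.086 -0.005]
```

View pics/crop.png

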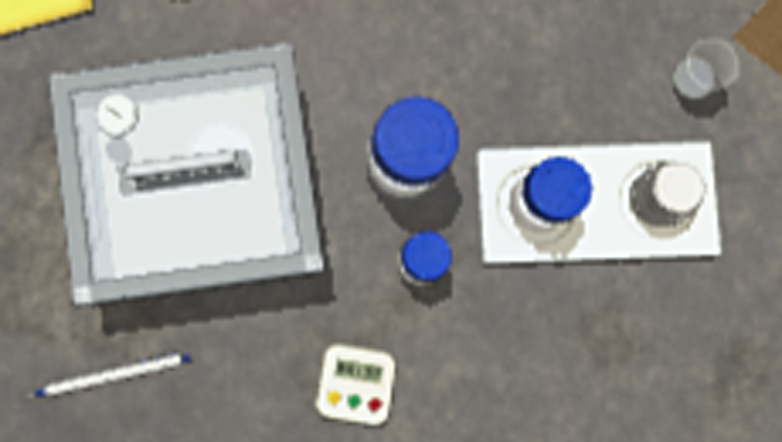

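The crop confirms the choice. The middle-sized blue-capped bottle is in the left pocket, the jar is in the right one, and the bigger and smaller look-alikes stand left of the stand. The box lid with its bar handle is further left. I'm moving to a point above the jar.

>>> servo_tool(motion=[[[0.016,-0.007,0,0,0,-0.05],[0.048,-0.021,0,0,0,-0.16],[0.085,-0.037,0,0,0,-0.28],[0.122,-0.053,0,0,0,-0.4],[0.16,-0.069,0,0,0,-0.52],[0.197,-0.085,0,0,0,-0.64],[0.234,-0.101,0,0,0,-0.76],[0.266,-0.115,0,0,0,-0.88]]], gripper=0)

```text
t: 0.77
eef_pos: [0.3964, -0.3532, 0.2038]
eef_rot: [[0.362, 0.932, -0.0], [0.932, -0.362, 0.001], [0.001, -0.0, -1.0]]
wrist_force: [0.6, -0.4, -1.0]
opening: 0.0885
grip_force: 0.0
```

>>> servo_tool(motion=[[[0.035,0.018,0,0,0,-0.09],[0.07,0.035,0,0,0,-0.18],[0.106,0.053,0,0,0,-0.27],[0.14,0.07,0,0,0,-0.33],[0.168,0.084,0,0,0,-0.377],[0.184,0.092,0,0,0,-0.377],[0.188,0.0945,0,0,0,-0.377],[0.188,0.0945,0,0,0,-0.377]]])

```text
t: 1.43
eef_pos: [0.5524, -0.2144, 0.2034]
eef_rot: [[-0.002, 1.0, -0.001], [1.0, 0.002, 0.0], [0.0, -0.001, -1.0]]
wrist_force: [-0.3, -0.8, 0.2]
opening: 0.0875
grip_force: 0.0
```

Run:
```python
from h import *
im,d,c=snap("wrist"); save("w1",im); np.savez("w1",im=im,d=d,K=c[0],k1=c[1],T=c[2])
s=bot.state(); print(s["t"],s["eef_pos"],s["eef_rot"].round(4).tolist()); print(c[2].round(3).tolist())
C=cloud(c,d); hsv=cv2.cvtColor(im,cv2.COLOR_RGB2HSV); x,y,z=C[...,0],C[...,1],C[...,2]
def circ(nm,m,zz):
    cs,_=cv2.findContours(m.astype(np.uint8),cv2.RETR_EXTERNAL,cv2.CHAIN_APPROX_NONE)
    for k in cs:
        if cv2.contourArea(k)<300: continue
        W=np.array([onz(c,u,v,zz)[:2] for u,v in k[:,0]],np.float32)*1000
        print(nm,cv2.contourArea(k),cv2.minEnclosingCircle(W),W.mean(0).round(1))
circ("jar",(z>.07)&(z<.085)&(hsv[...,1]<60)&(abs(x-.55)<.05)&(abs(y+.215)<.04),.077)
b=(hsv[...,0]>105)&(hsv[...,0]<130)&(hsv[...,1]>120)
circ("blue",b,.109)
v=(d>0)
print("z hist y -.3..0", [(round(a,3),int(((z>a)&(z<a+.01)&v).sum())) for a in np.arange(-.005,.13,.01)])
```

```text
1.4833 [ 0.55165539 -0.21541033  0.20345663] [[-0.0007, 1.0, -0.0012], [1.0, 0.0007, 0.0001], [0.0001, -0.0012, -1.0]]
[[1.0, 0.003, 0.0, 0.552], [0.003, -0.959, -0.284, -0.143], [-0.001, 0.284, -0.959, 0.384], [0.0, 0.0, 0.0, 1.0]]
jar 1549.0 ((553.4591064453125, -217.05581665039062), 22.099679946899414) [ 553.4 -216.9]
blue 3461.5 ((547.0863647460938, -110.59832763671875), 25.91244888305664) [ 547. -110.]
z hist y -.3..0 [(np.float64(-0.005), 122199), (np.float64(0.005), 9089), (np.float64(0.015), 10170), (np.float64(0.025), 1482), (np.float64(0.035), 1483), (np.float64(0.045), 1868), (np.float64(0.055), 3397), (np.float64(0.065), 2323), (np.float64(0.075), 2038), (np.float64(0.085), 747), (np.float64(0.095), 755), (np.float64(0.105), 4559), (np.float64(0.115), 579), (np.float64(0.125), 329)]
```

View pics/w1.png

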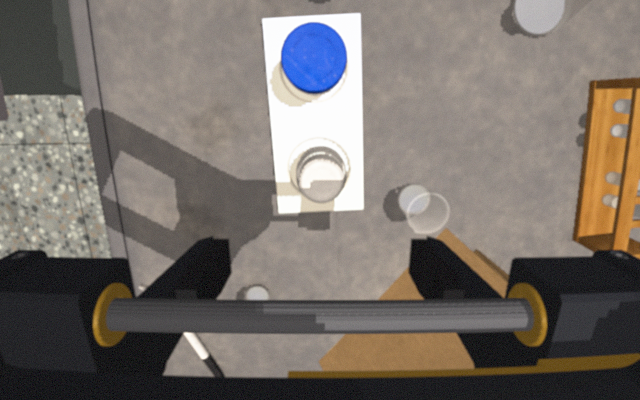

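The wrist view shows the blue cap at (314,58), the jar at (322,175) and the beaker at (425,205). A box flap comes in from about (440,235). I'm checking clearances next.

Run:
```python
from h import *
f=np.load("w1.npz"); c=(f["K"],float(f["k1"]),f["T"]);C=cloud(c,f["d"]);hsv=cv2.cvtColor(f["im"],cv2.COLOR_RGB2HSV)
print("beaker base",onz(c,413,200,0),"rim",onz(c,428,213,.059))
for p in [(440,235),(405,268),(330,355),(470,262)]: print(p,C[p[1],p[0]].round(3))
g=np.load("top.npz"); ct=(g["K"],float(g["k1"]),g["T"]);G=cloud(ct,g["d"])
b=(G[...,0]>.4)&(G[...,0]<.85)&(G[...,1]>-.45)&(G[...,1]<.08)&(G[...,2]>.03)&(g["d"]>0)
n,l,s,ce=cv2.connectedComponentsWithStats(b.astype(np.uint8))
for i in range(1,n):
    if s[i,4]>5: P=G[l==i]; print(s[i,4],P.min(0).round(3),P.max(0).round(3))
w=((hsv[...,1]<40)&(hsv[...,2]>170)&(abs(C[...,2]-.014)<.01)); w[:,:255]=0;w[:,370:]=0;w[225:]=0
k=np.argwhere(w); W=np.array([onz(c,u,v,.016)[:2] for v,u in k],np.float32)*1000; print(cv2.minAreaRect(W))
```

```text
beaker base [ 0.66649096 -0.25942157  0.        ] rim [ 0.66601385 -0.25568547  0.059     ]
(440, 235) [ 0.688 -0.288  0.042]
(405, 268) [ 0.664 -0.352  0.   ]
(330, 355) [ 0.566 -0.453  0.045]
(470, 262) [ 0.708 -0.302  0.08 ]
3756 [ 0.561 -0.45   0.031] [ 0.85  -0.278  0.282]
648 [0.767 0.009 0.03 ] [0.85  0.08  0.115]
266 [ 0.761 -0.063  0.03 ] [ 0.81  -0.013  0.109]
126 [ 0.642 -0.276  0.03 ] [ 0.686 -0.233  0.062]
623 [ 0.546 -0.021  0.031] [0.615 0.048 0.135]
394 [ 0.518 -0.132  0.03 ] [ 0.572 -0.08   0.113]
298 [ 0.527 -0.24   0.03 ] [ 0.579 -0.189  0.08 ]
191 [ 0.472 -0.021  0.034] [0.512 0.018 0.082]
92 [ 0.45  -0.407  0.03 ] [ 0.486 -0.37   0.052]
((547.8860473632812, -163.3697509765625), (100.7275619506836, 210.4969940185547), 3.0090041160583496)
```

>>> servo_tool(motion=[[[0,0,0.02,0,0,0],[-0.001,0.001,0.055,0,0,0],[-0.001,0.001,0.09,0,0,0],[-0.001,0.001,0.12,0,0,0],[-0.001,0.001,0.145,0,0,0],[-0.001,0.001,0.162,0,0,0],[-0.001,0.001,0.169,0,0,0],[-0.001,0.001,0.169,0,0,0]]])

```text
t: 2.15
eef_pos: [0.5508, -0.2169, 0.0331]
eef_rot: [[0.002, 1.0, -0.004], [1.0, -0.002, 0.002], [0.002, -0.004, -1.0]]
wrist_force: [0.5, -0.9, 0.3]
opening: 0.0881
grip_force: 0.0
```

>>> servo_tool(motion=[[[0,0,0,0,0,0],[0,0,0,0,0,0],[0,0,0,0,0,0],[0,0,0,0,0,0],[0,0,0,0,0,0],[0,0,0,0,0,0],[0,0,0,0,0,0],[0,0,0,0,0,0]]], gripper=1)

```text
t: 2.82
eef_pos: [0.5534, -0.2165, 0.0354]
eef_rot: [[-0.0, 1.0, 0.001], [1.0, 0.0, -0.0], [-0.0, 0.001, -1.0]]
wrist_force: [0.3, -0.3, 1.6]
opening: 0.0444
grip_force: 30.0
```

>>> servo_tool(motion=[[[0,0,-0.01,0,0,0],[0,0,-0.02,0,0,0],[0,0,-0.035,0,0,0],[0,0,-0.05,0,0,0],[0,0,-0.062,0,0,0],[0,0,-0.068,0,0,0],[0,0,-0.07,0,0,0],[0,0,-0.07,0,0,0]]])

```text
t: 3.48
eef_pos: [0.5533, -0.2166, 0.1057]
eef_rot: [[0.0, 1.0, 0.001], [1.0, -0.0, -0.001], [-0.001, 0.001, -1.0]]
wrist_force: [1.1, -0.5, -0.1]
opening: 0.0442
grip_force: 30.0
```

Run:
```python
from h import *
s=bot.state(); print(s)
im,d,c=snap("wrist"); im2,d2,c2=snap("scene"); im3,d3,c3=snap("top")
u,v=proj(c2,[.553,-.2165,.12]).astype(int); a=cv2.resize(im2[v-60:v+60,max(u-60,0):u+60],(400,400))
u,v=proj(c3,[.553,-.2165,.12]).astype(int); b=cv2.resize(im3[v-40:v+40,u-40:u+40],(400,400)); save("g1",np.vstack([np.hstack([a,b])]));
save("g1w",im)
```

```text
{'t': 3.4833, 'qpos': array([-5.72649037e-01,  3.25192512e-01,  1.64033847e+00,  5.50907472e-06,
        1.17497744e+00, -5.72644213e-01]), 'dq': array([ 0.00125456,  0.0207872 ,  0.01663152,  0.00103315, -0.00972383,
        0.00040792]), 'joint_torque': array([ 3.76532553e-02, -4.87632322e+01, -3.20379961e+01,  5.19545458e-02,
        1.40637900e-01, -1.27347644e-04]), 'eef_pos': array([ 0.55334658, -0.21658733,  0.10567708]), 'eef_rot': array([[ 7.21196156e-06,  9.99999582e-01,  9.14016589e-04],
       [ 9.99999830e-01, -6.67888144e-06, -5.83229765e-04],
       [-5.83223417e-04,  9.14020640e-04, -9.99999412e-01]]), 'wrist_force': array([ 1.05400081, -0.50142703, -0.08190929]), 'ft_torque': array([ 0.01576589, -0.0890967 ,  0.02063162]), 'grip_force': 29.998868107795715, 'opening': 0.044227821302258365}
```

View pics/g1w.png

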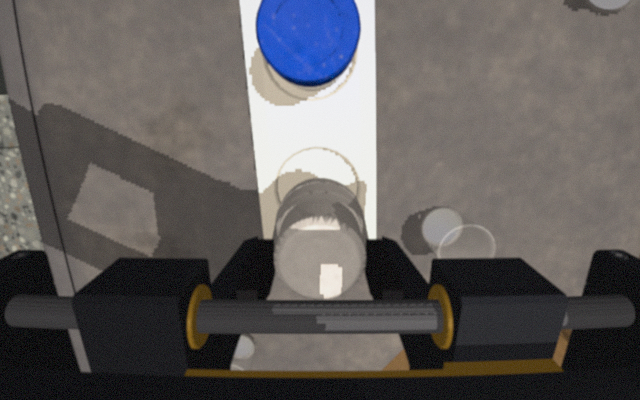

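The wrist view shows the jar held between the pads at about (320,240), and the right pocket is empty. I'm measuring the jar's height in the grip.

Run:
```python
from h import *
im,d,c=snap("wrist"); C=cloud(c,d); P=C[180:300,270:370].reshape(-1,3)
P=P[(P[:,2]>.06)&(P[:,2]<.2)&(abs(P[:,0]-.553)<.035)&(abs(P[:,1]+.2165)<.04)]
print(np.histogram(P[:,2],bins=np.arange(.06,.2,.005)))
for lo,hi in [(.14,.155),(.08,.10),(.10,.12),(.12,.14)]:
    Q=P[(P[:,2]>lo)&(P[:,2]<hi)]
    if len(Q): print(lo,Q.mean(0).round(4),Q.min(0).round(4),Q.max(0).round(4))
T=P[P[:,2]>np.percentile(P[:,2],95)-.006]; A=np.c_[T[:,:2]-T[:,:2].mean(0),np.ones(len(T))]; print(len(T),np.linalg.lstsq(A,T[:,2],rcond=None)[0])
```

```text
(array([   0,    0,    0,    0,    5,  101,  118,  327,  235,  298,  372,
        459,  489,  272,  268,  294, 4144, 2205,  101,    7,    0,    0,
          0,    0,    0,    0,    0,    0]), array([0.06 , 0.065, 0.07 , 0.075, 0.08 , 0.085, 0.09 , 0.095, 0.1  ,
       0.105, 0.11 , 0.115, 0.12 , 0.125, 0.13 , 0.135, 0.14 , 0.145,
       0.15 , 0.155, 0.16 , 0.165, 0.17 , 0.175, 0.18 , 0.185, 0.19 ,
       0.195, 0.2  ]))
0.14 [ 0.5521 -0.2153  0.1446] [ 0.5285 -0.2403  0.14  ] [ 0.5757 -0.1951  0.155 ]
0.08 [ 0.5517 -0.2     0.0944] [ 0.5247 -0.2255  0.083 ] [ 0.5794 -0.1901  0.1   ]
0.1 [ 0.553  -0.1991  0.1114] [ 0.5253 -0.2246  0.1   ] [ 0.5794 -0.1908  0.12  ]
0.12 [ 0.5521 -0.1986  0.1289] [ 0.5268 -0.223   0.12  ] [ 0.5778 -0.1915  0.14  ]
6456 [ 0.00205367 -0.02462496  0.14463923]
```

>>> servo_tool(motion=[[[0.006,0.01,-0.005,0,0,0],[0.02,0.035,-0.005,0,0,0],[0.037,0.065,-0.005,0,0,0],[0.053,0.093,0,0,0,0],[0.065,0.115,0.005,0,0,0],[0.07,0.125,0.015,0,0,0],[0.071,0.127,0.025,0,0,0],[0.071,0.127,0.035,0,0,0]]])

```text
t: 4.35
eef_pos: [0.6805, -0.1444, 0.0687]
eef_rot: [[-0.001, 1.0, -0.001], [1.0, 0.001, 0.0], [0.0, -0.001, -1.0]]
wrist_force: [0.2, -0.2, -1.1]
opening: 0.0443
grip_force: 30.0
```

>>> servo_tool(motion=[[[0,0,0.012,0,0,0],[0,0,0.022,0,0,0],[0,0,0.031,0,0,0],[0,0,0.036,0,0,0],[0,0,0.039,0,0,0],[0,0,0.041,0,0,0],[0,0,0.0425,0,0,0],[0,0,0.0425,0,0,0]]])

```text
t: 5.02
eef_pos: [0.6803, -0.1456, 0.0278]
eef_rot: [[0.0, 1.0, 0.001], [1.0, -0.0, -0.0], [-0.0, 0.001, -1.0]]
wrist_force: [0.0, 0.8, -0.6]
opening: 0.044
grip_force: 30.0
```

>>> servo_tool(motion=[[[0,0,0.0005,0,0,0],[0,0,0.001,0,0,0],[0,0,0.0015,0,0,0],[0,0,0.0015,0,0,0],[0,0,0.0015,0,0,0],[0,0,0.0015,0,0,0],[0,0,0.0015,0,0,0],[0,0,0.0015,0,0,0]]])

```text
t: 5.68
eef_pos: [0.6807, -0.1456, 0.0274]
eef_rot: [[-0.0, 1.0, 0.001], [1.0, 0.0, -0.001], [-0.001, 0.001, -1.0]]
wrist_force: [-2.0, 0.3, 5.8]
opening: 0.0443
grip_force: 30.0
```

>>> servo_tool(motion=[[[0,0,-0.0015,0,0,0],[0,0,-0.0015,0,0,0],[0,0,-0.0015,0,0,0],[0,0,-0.0015,0,0,0],[0,0,-0.01,0,0,0],[0,0,-0.025,0,0,0],[0,0,-0.05,0,0,0],[0,0,-0.085,0,0,0]]], gripper=0)

```text
t: 6.35
eef_pos: [0.6783, -0.1448, 0.1101]
eef_rot: [[0.0, 1.0, -0.004], [1.0, -0.0, 0.002], [0.002, -0.004, -1.0]]
wrist_force: [-0.5, -0.3, -0.3]
opening: 0.0884
grip_force: 0.0
```

>>> servo_tool(motion=[[[0,-0.004,-0.03,0,0,0],[0.008,-0.03,-0.045,0,0,0],[0.018,-0.065,-0.05,0,0,0],[0.027,-0.1,-0.05,0,0,0],[0.033,-0.122,-0.05,0,0,0],[0.035,-0.131,-0.045,0,0,0],[0.0355,-0.133,-0.035,0,0,0],[0.0355,-0.133,-0.02,0,0,0]]])

```text
t: 7.02
eef_pos: [0.5485, -0.1105, 0.1334]
eef_rot: [[0.0, 1.0, 0.005], [1.0, -0.0, -0.002], [-0.002, 0.005, -1.0]]
wrist_force: [-0.9, -0.8, -0.1]
opening: 0.0882
grip_force: 0.0
```

>>> servo_tool(motion=[[[0,0,0.01,0,0,0],[0,0,0.025,0,0,0],[0,0,0.042,0,0,0],[0,0,0.057,0,0,0],[0,0,0.067,0,0,0],[0,0,0.072,0,0,0],[0,0,0.072,0,0,0],[0,0,0.072,0,0,0]]])

```text
t: 7.68
eef_pos: [0.5475, -0.1101, 0.0592]
eef_rot: [[-0.0, 1.0, 0.0], [1.0, 0.0, -0.0], [-0.0, 0.0, -1.0]]
wrist_force: [0.2, 0.4, -0.4]
opening: 0.0879
grip_force: 0.0
```

>>> servo_tool(motion=[[[0,0,0,0,0,0],[0,0,0,0,0,0],[0,0,0,0,0,0],[0,0,0,0,0,0],[0,0,0,0,0,0],[0,0,0,0,0,0],[0,0,0,0,0,0],[0,0,0,0,0,0]]], gripper=1)

```text
t: 8.35
eef_pos: [0.5473, -0.11, 0.0593]
eef_rot: [[-0.0, 1.0, 0.0], [1.0, 0.0, -0.0], [-0.0, 0.0, -1.0]]
wrist_force: [1.0, 0.8, 2.5]
opening: 0.0512
grip_force: 30.0
```

>>> servo_tool(motion=[[[0,0,-0.01,0,0,0],[0,0,-0.025,0,0,0],[-0.01,0,-0.037,0,0,0],[-0.035,0.001,-0.04,0,0,0],[-0.065,0.003,-0.04,0,0,0],[-0.09,0.0035,-0.04,0,0,0],[-0.104,0.0035,-0.04,0,0,0],[-0.107,0.0035,-0.04,0,0,0]]])

```text
t: 9.02
eef_pos: [0.5506, -0.22, 0.0997]
eef_rot: [[0.003, 1.0, 0.001], [1.0, -0.003, -0.001], [-0.001, 0.001, -1.0]]
wrist_force: [-0.5, -0.0, -1.5]
opening: 0.0519
grip_force: 30.0
```

>>> servo_tool(motion=[[[0,0,0.005,0,0,0],[0,0,0.014,0,0,0],[0,0,0.022,0,0,0],[0,0,0.03,0,0,0],[0,0,0.035,0,0,0],[0,0,0.038,0,0,0],[0,0,0.04,0,0,0],[0,0,0.0405,0,0,0]]])

```text
t: 9.68
eef_pos: [0.5503, -0.2163, 0.0593]
eef_rot: [[-0.001, 1.0, -0.001], [1.0, 0.001, 0.001], [0.001, -0.001, -1.0]]
wrist_force: [-5.3, 4.0, 11.7]
opening: 0.0518
grip_force: 30.0
```

>>> servo_tool(motion=[[[0,0,0,0,0,0],[0,0,0,0,0,0],[0,0,0,0,0,0],[0,0,0,0,0,0],[0,0,-0.01,0,0,0],[0,0,-0.03,0,0,0],[0,0,-0.06,0,0,0],[0,0,-0.09,0,0,0]]], gripper=0)

```text
t: 10.35
eef_pos: [0.5499, -0.2165, 0.1493]
eef_rot: [[0.0, 1.0, -0.002], [1.0, -0.0, 0.001], [0.001, -0.002, -1.0]]
wrist_force: [0.1, -0.4, -0.0]
opening: 0.0881
grip_force: 0.0
```

Run:
```python
from h import *
im,d,c=snap("wrist"); C=cloud(c,d); hsv=cv2.cvtColor(im,cv2.COLOR_RGB2HSV)
print(bot.state()["eef_pos"])
def fit(nm,m,zz):
    cs,_=cv2.findContours(m.astype(np.uint8),cv2.RETR_EXTERNAL,cv2.CHAIN_APPROX_NONE)
    for k in cs:
        if cv2.contourArea(k)<300: continue
        W=np.array([onz(c,u,v,zz)[:2] for u,v in k[:,0]],np.float32)*1000
        M=np.zeros(m.shape,np.uint8); cv2.drawContours(M,[k],-1,1,-1); M=cv2.erode(M,np.ones((5,5)))
        P=C[M>0]; A=np.c_[P[:,:2]-P[:,:2].mean(0),np.ones(len(P))]
        print(nm,cv2.minEnclosingCircle(W),np.median(P[:,2]).round(4),np.linalg.lstsq(A,P[:,2],rcond=None)[0].round(3))
fit("blue",(hsv[...,0]>105)&(hsv[...,0]<130)&(hsv[...,1]>120),.109)
m=(C[...,2]>.058)&(C[...,2]<.075)&(abs(C[...,0]-.68)<.05)&(abs(C[...,1]+.145)<.05)
fit("jar",m,.069); save("w2",im)
```

```text
[ 0.55368244 -0.21875143  0.15701853]
blue ((549.8016967773438, -213.3079376220703), 28.414642333984375) 0.1082 [-0.002  0.279  0.109]
jar ((676.8233642578125, -146.56495666503906), 23.52296257019043) 0.068 [-0.5    0.017  0.068]
```

View pics/w2.png

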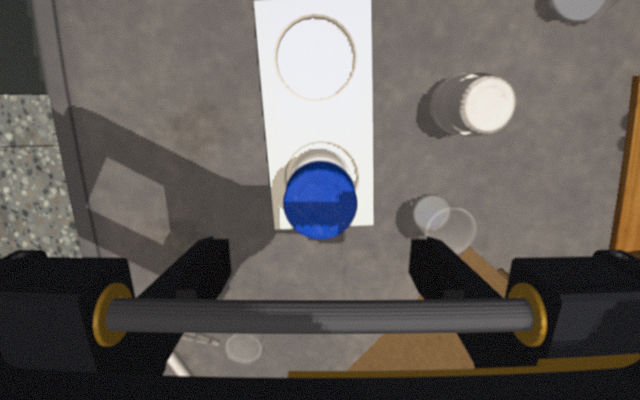

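The wrist view shows the bottle upright in the right pocket with its cap at (320,200), the empty left pocket at (315,58), and the jar standing on the bench at (487,103). I'm fetching the jar.

>>> servo_tool(motion=[[[0.006,0.01,0,0,0,0],[0.022,0.038,0,0,0,0],[0.039,0.071,0,0,0,0],[0.056,0.1,0,0,0,0],[0.067,0.121,0,0,0,0],[0.071,0.129,0.01,0,0,0],[0.071,0.13,0.025,0,0,0],[0.071,0.13,0.04,0,0,0]]])

```text
t: 11.07
eef_pos: [0.6798, -0.1456, 0.1061]
eef_rot: [[-0.001, 1.0, -0.002], [1.0, 0.001, 0.0], [0.0, -0.002, -1.0]]
wrist_force: [-0.7, 0.2, -0.3]
opening: 0.0882
grip_force: 0.0
```

>>> servo_tool(motion=[[[0,0,0.013,0,0,0],[0,0,0.03,0,0,0],[0,0,0.047,0,0,0],[0,0,0.062,0,0,0],[0,0,0.073,0,0,0],[0,0,0.079,0,0,0],[0,0,0.081,0,0,0],[0,0,0.081,0,0,0]]])

```text
t: 11.73
eef_pos: [0.6803, -0.1461, 0.0271]
eef_rot: [[0.0, 1.0, -0.001], [1.0, -0.0, 0.0], [0.0, -0.001, -1.0]]
wrist_force: [-0.1, 0.2, -0.2]
opening: 0.0882
grip_force: 0.0
```

>>> servo_tool(motion=[[[0,0,0,0,0,0],[0,0,0,0,0,0],[0,0,0,0,0,0],[0,0,0,0,0,0],[0,0,0,0,0,0],[0,0,0,0,0,0],[0,0,0,0,0,0],[0,0,0,0,0,0]]], gripper=1)

```text
t: 12.4
eef_pos: [0.6807, -0.146, 0.0277]
eef_rot: [[-0.0, 1.0, 0.0], [1.0, 0.0, -0.0], [-0.0, 0.0, -1.0]]
wrist_force: [-0.5, 0.9, 0.8]
opening: 0.0444
grip_force: 30.0
```

>>> servo_tool(motion=[[[0,0,-0.012,0,0,0],[0,0,-0.03,0,0,0],[0.002,-0.01,-0.045,0,0,0],[0.012,-0.04,-0.05,0,0,0],[0.023,-0.078,-0.05,0,0,0],[0.033,-0.112,-0.05,0,0,0],[0.038,-0.131,-0.05,0,0,0],[0.0388,-0.1355,-0.05,0,0,0]]])

```text
t: 13.07
eef_pos: [0.5418, -0.1056, 0.0776]
eef_rot: [[-0.0, 1.0, -0.003], [1.0, 0.0, 0.001], [0.001, -0.003, -1.0]]
wrist_force: [0.2, -0.3, -1.6]
opening: 0.044
grip_force: 30.0
```

>>> servo_tool(motion=[[[0,0,0.005,0,0,0],[0,0,0.014,0,0,0],[0,0,0.023,0,0,0],[0,0,0.031,0,0,0],[0,0,0.037,0,0,0],[0,0,0.04,0,0,0],[0,0,0.0415,0,0,0],[0,0,0.042,0,0,0]]])

```text
t: 13.73
eef_pos: [0.5449, -0.107, 0.0355]
eef_rot: [[-0.0, 1.0, -0.002], [1.0, 0.0, 0.001], [0.001, -0.002, -1.0]]
wrist_force: [-4.2, 1.6, 8.7]
opening: 0.0445
grip_force: 30.0
```

>>> servo_tool(motion=[[[0,0,0,0,0,0],[0,0,0,0,0,0],[0,0,0,0,0,0],[0,0,0,0,0,0],[0,0,-0.01,0,0,0],[0,0,-0.035,0,0,0],[0,0,-0.07,0,0,0],[0,0,-0.105,0,0,0]]], gripper=0)

```text
t: 14.4
eef_pos: [0.5443, -0.1068, 0.1415]
eef_rot: [[0.0, 1.0, -0.002], [1.0, -0.0, 0.001], [0.001, -0.002, -1.0]]
wrist_force: [0.2, -0.2, -0.0]
opening: 0.0882
grip_force: 0.0
```

>>> servo_tool(motion=[[[0,0,-0.03,0,0,0],[0,0,-0.05,0,0,0],[0,0,-0.06,0,0,0],[0,0,-0.06,0,0,0],[0,0,-0.06,0,0,0],[0,0,-0.06,0,0,0],[0,0,-0.06,0,0,0],[0,0,-0.06,0,0,0]]])

```text
t: 15.07
eef_pos: [0.5442, -0.1068, 0.1987]
eef_rot: [[0.0, 1.0, -0.003], [1.0, -0.0, 0.001], [0.001, -0.003, -1.0]]
wrist_force: [0.1, -0.8, -0.4]
opening: 0.088
grip_force: 0.0
```

Run:
```python
from h import *
im,d,c=snap("top"); C=cloud(c,d); s=bot.state(); print(s["t"],s["eef_pos"],s["wrist_force"])
iw,dw,cw=snap("wrist"); W=cloud(cw,dw)
P=W.reshape(-1,3)
for nm,(x0,y0),(a,b) in [("jarw",(.545,-.107),(.068,.085)),("handlew",(.558,.201),(.117,.14)),("lidw",(.558,.201),(.083,.098))]:
    r=.03 if "jar" in nm else .13
    if "hand" in nm: r=.06
    Q=P[(abs(P[:,0]-x0)<r)&(abs(P[:,1]-y0)<r)&(P[:,2]>a)&(P[:,2]<b)]
    if len(Q)>20:
        A=np.c_[Q[:,:2]-Q[:,:2].mean(0),np.ones(len(Q))]
        print(nm,len(Q),((Q.max(0)+Q.min(0))/2).round(4),np.median(Q[:,2]).round(4),cv2.minAreaRect((Q[:,:2]*1000).astype(np.float32)),np.linalg.lstsq(A,Q[:,2],rcond=None)[0].round(3))
save("w3",np.hstack([cv2.resize(iw,(440,275)),cv2.resize(im[160:260,330:460],(358,275),interpolation=cv2.INTER_CUBIC)]))
```

```text
15.1167 [ 0.54439464 -0.10685028  0.19905233] [-0.44914969  0.44578114  0.33919164]
jarw 1682 [ 0.5447 -0.1083  0.0735] 0.076 ((544.5966186523438, -108.37106323242188), (43.21914291381836, 44.49013137817383), 1.3655741214752197) [-0.006 -0.022  0.076]
```

View pics/w3.png

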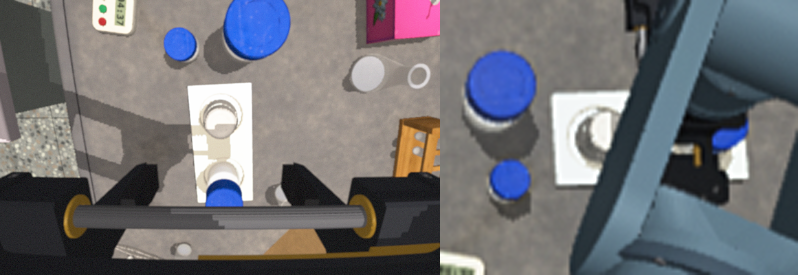

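The wrist crop shows the jar standing in the left pocket at (220,118) and level, with its top at 0.076 m. The bottle is in the right pocket behind it. Next is the lid handle.

>>> servo_tool(motion=[[[0.012,0,-0.01,0,0,-0.02],[0.045,0.002,-0.015,0,0,-0.06],[0.085,0.004,-0.02,0,0,-0.1],[0.126,0.006,-0.02,0,0,-0.13],[0.167,0.008,-0.02,0,0,-0.157],[0.208,0.01,-0.02,0,0,-0.157],[0.248,0.012,-0.02,0,0,-0.157],[0.28,0.014,-0.02,0,0,-0.157]]])

```text
t: 15.83
eef_pos: [0.5584, 0.1767, 0.2214]
eef_rot: [[-0.159, 0.987, 0.001], [0.987, 0.159, 0.001], [0.001, 0.001, -1.0]]
wrist_force: [0.1, -0.8, 0.2]
opening: 0.0884
grip_force: 0.0
```

Run:
```python
from h import *
s=bot.state(); iw,dw,cw=snap("wrist"); W=cloud(cw,dw); print(s["eef_pos"],np.degrees(np.arctan2(s["eef_rot"][1,1],s["eef_rot"][0,1])))
P=W.reshape(-1,3)
for nm,(a,b) in [("handle",(.117,.14)),("lid",(.083,.098))]:
    r=.06 if nm=="handle" else .13
    Q=P[(abs(P[:,0]-.558)<r)&(abs(P[:,1]-.201)<r)&(P[:,2]>a)&(P[:,2]<b)]
    print(nm,len(Q),np.median(Q[:,2]).round(4),cv2.minAreaRect((Q[:,:2]*1000).astype(np.float32)))
save("w4",iw)
```

```text
[0.55844011 0.17668457 0.2214323 ] 9.135705105182703
handle 1444 0.1303 ((558.479248046875, 200.92367553710938), (11.424187660217285, 88.7597885131836), 9.125836372375488)
lid 42065 0.0879 ((557.910400390625, 201.094482421875), (196.8201904296875, 207.3723907470703), 8.752945899963379)
```

>>> servo_tool(motion=[[[0.018,0.003,0.01,0,0,0],[0.0255,0.004,0.03,0,0,0],[0.0277,0.0044,0.06,0,0,0],[0.0277,0.0044,0.085,0,0,0],[0.0277,0.0044,0.102,0,0,0],[0.0277,0.0044,0.111,0,0,0],[0.0277,0.0044,0.114,0,0,0],[0.0277,0.0044,0.114,0,0,0]]])

```text
t: 16.55
eef_pos: [0.559, 0.2011, 0.1066]
eef_rot: [[-0.157, 0.988, -0.0], [0.988, 0.157, 0.0], [0.0, -0.0, -1.0]]
wrist_force: [0.1, -0.8, -0.0]
opening: 0.0881
grip_force: 0.0
```

>>> servo_tool(motion=[[[0,0,0,0,0,0],[0,0,0,0,0,0],[0,0,0,0,0,0],[0,0,0,0,0,0],[0,0,0,0,0,0],[0,0,0,0,0,0],[0,0,0,0,0,0],[0,0,0,0,0,0]]], gripper=1)

```text
t: 17.22
eef_pos: [0.5591, 0.2009, 0.1065]
eef_rot: [[-0.156, 0.988, 0.0], [0.988, 0.156, 0.0], [0.0, 0.0, -1.0]]
wrist_force: [0.4, 0.4, 1.1]
opening: 0.0369
grip_force: 0.0
```

Fingers are still closing, so I'm waiting.

>>> servo_tool(motion=[[[0,0,0,0,0,0],[0,0,0,0,0,0],[0,0,0,0,0,0],[0,0,0,0,0,0],[0,0,0,0,0,0],[0,0,0,0,0,0],[0,0,0,0,0,0],[0,0,0,0,0,0]]])

```text
t: 17.88
eef_pos: [0.5591, 0.2009, 0.1065]
eef_rot: [[-0.156, 0.988, -0.0], [0.988, 0.156, 0.0], [0.0, -0.0, -1.0]]
wrist_force: [0.5, 0.7, 0.2]
opening: 0.0006
grip_force: 0.0
```

Run:
```python
from h import *
s=bot.state(); print(s["opening"],s["grip_force"],s["wrist_force"],s["eef_pos"])
iw,dw,cw=snap("wrist"); im,d,c=snap("scene")
u,v=proj(c,[.559,.2,.11]).astype(int); print(u,v,proj(cw,[.558,.2,.124]))
save("w5",np.hstack([cv2.resize(iw,(440,275)),cv2.resize(im[v-45:v+45,u-58:u+58],(355,275),interpolation=cv2.INTER_CUBIC)]))
```

```text
0.0005951874737260463 0.0 [0.51943936 0.70393611 0.15871167] [0.55909217 0.20091376 0.10650249]
295 206 [318.35094002 240.81108224]
```

View pics/w5.png

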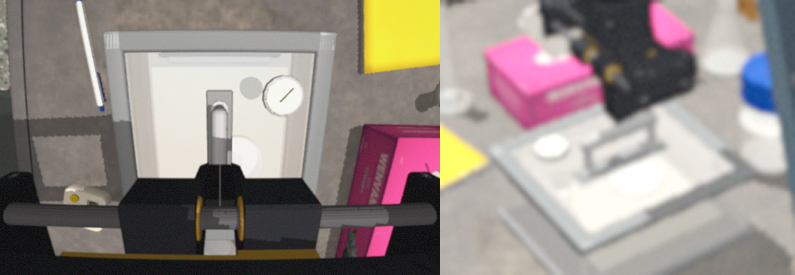

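The wrist half shows the bar at (218,100–165) running under the shut fingers. In the scene half the fingertips look above the bar, which fits the jar having been gripped at its cap. I'm measuring the real fingertip height.

Run:
```python
from h import *
for n in("scene","top","wrist"):
    im,d,c=snap(n); C=cloud(c,d); g=im.max(-1)
    m=(abs(C[...,0]-.559)<.09)&(abs(C[...,1]-.201)<.045)&(C[...,2]>.1)&(C[...,2]<.3)&(d>0)
    for nm,k in(("dark",m&(g<60)),("light",m&(g>90))):
        z=C[k]; print(n,nm,len(z))
        if len(z): h=np.histogram(z[:,2],bins=np.arange(.1,.22,.01)); print(h[0].tolist()); 
        for lo in (.11,.12,.13,.14,.15):
            q=z[(z[:,2]>lo)&(z[:,2]<=lo+.01)]
            if len(q): print("  ",lo,q.min(0).round(3),q.max(0).round(3))
```

```text
scene dark 485
[0, 0, 0, 0, 0, 16, 20, 20, 5, 0, 1]
   0.15 [0.538 0.195 0.152] [0.561 0.21  0.16 ]
scene light 432
[15, 22, 80, 41, 12, 3, 2, 1, 0, 1, 29]
   0.11 [0.544 0.16  0.11 ] [0.565 0.242 0.12 ]
   0.12 [0.544 0.157 0.12 ] [0.569 0.245 0.13 ]
   0.13 [0.545 0.158 0.13 ] [0.566 0.243 0.133]
   0.14 [0.543 0.189 0.142] [0.572 0.212 0.15 ]
   0.15 [0.569 0.211 0.15 ] [0.572 0.212 0.159]
top dark 486
[0, 0, 0, 0, 0, 0, 0, 0, 0, 0, 0]
top light 57
[0, 0, 0, 0, 0, 0, 0, 0, 0, 0, 0]
wrist dark 55346
[0, 0, 0, 0, 361, 565, 781, 667, 926, 116, 2395]
   0.14 [0.544 0.206 0.14 ] [0.57  0.212 0.15 ]
   0.15 [0.543 0.207 0.15 ] [0.571 0.213 0.16 ]
wrist light 7992
[14, 0, 812, 1077, 26, 29, 12, 0, 0, 4, 148]
   0.12 [0.546 0.203 0.121] [0.564 0.245 0.13 ]
   0.13 [0.548 0.204 0.13 ] [0.562 0.244 0.133]
   0.14 [0.544 0.208 0.141] [0.571 0.212 0.149]
   0.15 [0.542 0.207 0.15 ] [0.572 0.213 0.16 ]
```

The real fingertips sit about 34 mm above the reported TCP, at z ≈ 0.141. That means they closed over the bar, and it explains the cap grips earlier. I'm opening the gripper and going about 33 mm lower.

>>> servo_tool(motion=[[[0,0,0,0,0,0],[0,0,0,0,0,0],[0,0,0,0,0,0],[0,0,0,0,0,0],[0,0,0,0,0,0],[0,0,0,0,0,0],[0,0,0,0,0,0],[0,0,0,0,0,0]]], gripper=0)

```text
t: 18.8
eef_pos: [0.5591, 0.201, 0.1065]
eef_rot: [[-0.156, 0.988, -0.0], [0.988, 0.156, 0.0], [0.0, -0.0, -1.0]]
wrist_force: [-0.0, -0.6, 0.2]
opening: 0.052
grip_force: 0.0
```

>>> servo_tool(motion=[[[0,0,0.004,0,0,0],[0,0,0.011,0,0,0],[0,0,0.018,0,0,0],[0,0,0.024,0,0,0],[0,0,0.029,0,0,0],[0,0,0.032,0,0,0],[0,0,0.033,0,0,0],[0,0,0.033,0,0,0]]])

```text
t: 19.47
eef_pos: [0.5589, 0.2009, 0.0731]
eef_rot: [[-0.156, 0.988, -0.001], [0.988, 0.156, -0.0], [0.0, -0.001, -1.0]]
wrist_force: [0.1, -0.7, 0.5]
opening: 0.0886
grip_force: 0.0
```

Run:
```python
from h import *
s=bot.state(); print(s["eef_pos"],s["opening"],s["wrist_force"])
for n in("scene","wrist"):
    im,d,c=snap(n); C=cloud(c,d); g=im.max(-1)
    m=(abs(C[...,0]-.559)<.09)&(abs(C[...,1]-.201)<.045)&(C[...,2]>.095)&(C[...,2]<.3)&(d>0)&(g<70)
    z=C[m]; print(n,np.histogram(z[:,2],bins=np.arange(.095,.2,.01))[0].tolist())
    for sx in(-1,1):
        q=z[(np.sign(z[:,0]-.559)==sx)&(z[:,2]<.14)]
        if len(q): print(sx,q.min(0).round(3),q.max(0).round(3))
```

```text
[0.55890128 0.20087381 0.0730685 ] 0.08856382994509997 [ 0.12645547 -0.71430763  0.51514209]
scene [0, 2, 15, 24, 24, 9, 2, 9, 37, 42]
-1 [0.495 0.187 0.119] [0.504 0.204 0.14 ]
1 [0.599 0.205 0.114] [0.61  0.218 0.14 ]
wrist [1, 441, 1109, 1611, 1422, 1855, 1080, 1539, 6634, 17103]
-1 [0.498 0.184 0.104] [0.55  0.242 0.14 ]
1 [0.6   0.198 0.108] [0.616 0.22  0.14 ]
```

>>> servo_tool(motion=[[[0,0,0,0,0,0],[0,0,0,0,0,0],[0,0,0,0,0,0],[0,0,0,0,0,0],[0,0,0,0,0,0],[0,0,0,0,0,0],[0,0,0,0,0,0],[0,0,0,0,0,0]]], gripper=1)

```text
t: 20.23
eef_pos: [0.5591, 0.2009, 0.0735]
eef_rot: [[-0.156, 0.988, -0.0], [0.988, 0.156, 0.0], [0.0, -0.0, -1.0]]
wrist_force: [0.0, -0.8, -0.3]
opening: 0.0368
grip_force: 0.0
```

>>> servo_tool(motion=[[[0,0,0,0,0,0],[0,0,0,0,0,0],[0,0,0,0,0,0],[0,0,0,0,0,0],[0,0,0,0,0,0],[0,0,0,0,0,0],[0,0,0,0,0,0],[0,0,0,0,0,0]]])

```text
t: 20.9
eef_pos: [0.5587, 0.2009, 0.0735]
eef_rot: [[-0.156, 0.988, -0.001], [0.988, 0.156, -0.0], [-0.0, -0.001, -1.0]]
wrist_force: [-3.1, -0.1, 3.2]
opening: 0.0118
grip_force: 30.0
```

>>> servo_tool(motion=[[[0,0,-0.0005,0,0,0],[0,0,-0.001,0,0,0],[0,0,-0.0015,0,0,0],[0,0,-0.002,0,0,0],[0,0,-0.0025,0,0,0],[0,0,-0.003,0,0,0],[0,0,-0.0035,0,0,0],[0,0,-0.004,0,0,0]]])

```text
t: 21.57
eef_pos: [0.5579, 0.2007, 0.0763]
eef_rot: [[-0.156, 0.988, -0.003], [0.988, 0.156, -0.0], [0.0, -0.003, -1.0]]
wrist_force: [0.5, 0.1, -19.2]
opening: 0.0116
grip_force: 30.1
```

>>> servo_tool(motion=[[[0,0,-0.0005,0,0,0],[0,0,-0.001,0,0,0],[0,0,-0.0015,0,0,0],[0,0,-0.002,0,0,0],[0,0,-0.0025,0,0,0],[0,0,-0.003,0,0,0],[0,0,-0.0035,0,0,0],[0,0,-0.004,0,0,0]]])

```text
t: 22.23
eef_pos: [0.5612, 0.2014, 0.084]
eef_rot: [[-0.156, 0.988, 0.005], [0.988, 0.156, 0.001], [0.0, 0.005, -1.0]]
wrist_force: [0.2, 0.5, -3.0]
opening: 0.0114
grip_force: 30.0
```

>>> servo_tool(motion=[[[0,0,-0.001,0,0,0],[0,0,-0.002,0,0,0],[0,0,-0.003,0,0,0],[0,0,-0.004,0,0,0],[0,0,-0.005,0,0,0],[0,0,-0.006,0,0,0],[0,0,-0.007,0,0,0],[0,0,-0.007,0,0,0]]])

```text
t: 22.9
eef_pos: [0.5592, 0.2009, 0.0887]
eef_rot: [[-0.156, 0.988, 0.0], [0.988, 0.156, 0.0], [0.0, 0.0, -1.0]]
wrist_force: [1.4, 0.3, -3.6]
opening: 0.0116
grip_force: 30.0
```

>>> servo_tool(motion=[[[0,0,-0.001,0,0,0],[0,0,-0.002,0,0,0],[0,0,-0.003,0,0,0],[0,0,-0.004,0,0,0],[0,0,-0.0048,0,0,0],[0,0,-0.0048,0,0,0],[0,0,-0.0048,0,0,0],[0,0,-0.0048,0,0,0]]])

```text
t: 23.57
eef_pos: [0.5591, 0.2009, 0.0933]
eef_rot: [[-0.156, 0.988, -0.0], [0.988, 0.156, 0.0], [0.0, -0.0, -1.0]]
wrist_force: [-0.9, 0.5, -4.5]
opening: 0.0117
grip_force: 30.0
```

Run:
```python
from h import *
s=bot.state(); print(s["t"],s["eef_pos"],s["opening"],s["wrist_force"],s["ft_torque"],s["eef_rot"].round(4).tolist())
a=np.radians(8.9); ex=np.array([np.cos(a),np.sin(a)]); ey=np.array([-ex[1],ex[0]])
def lid(C,lo,hi,nm):
    P=C.reshape(-1,3); q=P[:,:2]-[.558,.2015]; u,v=q@ex,q@ey
    k=(abs(u)<.094)&(abs(v)<.1)&((abs(u)>.08)|(abs(v)>.085))&(P[:,2]>lo)&(P[:,2]<hi); Q=P[k];A=np.c_[u[k],v[k],np.ones(k.sum())]
    f=np.linalg.lstsq(A,Q[:,2],rcond=None)[0]
    for _ in range(3):
        r=abs(Q[:,2]-A@f)<.004; f=np.linalg.lstsq(A[r],Q[r][:,2],rcond=None)[0]
    print(nm,r.sum(),"slope deg",np.degrees(f[:2]).round(2),"z",f[2].round(4))
g=np.load("scene.npz"); lid(cloud((g["K"],float(g["k1"]),g["T"]),g["d"]),.075,.105,"scene before")
im,d,c=snap("scene"); lid(cloud(c,d),.095,.125,"scene now")
g=np.load("top.npz"); lid(cloud((g["K"],float(g["k1"]),g["T"]),g["d"]),.075,.105,"top before")
it,dt,ct=snap("top"); lid(cloud(ct,dt),.095,.125,"top now")
iw,dw,cw=snap("wrist"); lid(cloud(cw,dw),.095,.125,"wrist")
C=cloud(ct,dt)
for nm,(x,y),h in [("jar",(.545,-.107),(.07,.085)),("bottle",(.5505,-.2165),(.1,.118))]:
    k=(abs(C[...,0]-x)<.035)&(abs(C[...,1]-y)<.035)&(C[...,2]>h[0])&(C[...,2]<h[1]); Q=C[k]; print(nm,len(Q))
    if len(Q)>20: print(((Q.max(0)+Q.min(0))/2).round(4),np.median(Q[:,2]).round(4))
A=cv2.resize(it[150:260,235:455],(560,280),interpolation=cv2.INTER_CUBIC); u,v=proj(c,[.558,.2,.1]).astype(int)
B=cv2.resize(im[v-60:v+60,u-70:u+170],(560,280),interpolation=cv2.INTER_CUBIC); save("fin",np.vstack([A,B]))
```

```text
23.5667 [0.55905377 0.20091897 0.09328264] 0.011651642674900905 [-0.92824655  0.46760096 -4.48926845] [-0.07637028 -0.06178598  0.00539598] [[-0.1563, 0.9877, -0.0001], [0.9877, 0.1563, 0.0], [0.0, -0.0001, -1.0]]
scene before 634 slope deg [-0.   -0.02] z 0.0897
scene now 515 slope deg [-0.09  0.09] z 0.1094
top before 1234 slope deg [0.03 0.13] z 0.0895
top now 503 slope deg [ 0.15 -0.24] z 0.1089
wrist 25467 slope deg [0.08 0.16] z 0.1091
jar 187
[ 0.544  -0.1067  0.0752] 0.0753
bottle 292
[ 0.5483 -0.2129  0.1066] 0.1079
```

View pics/fin.png

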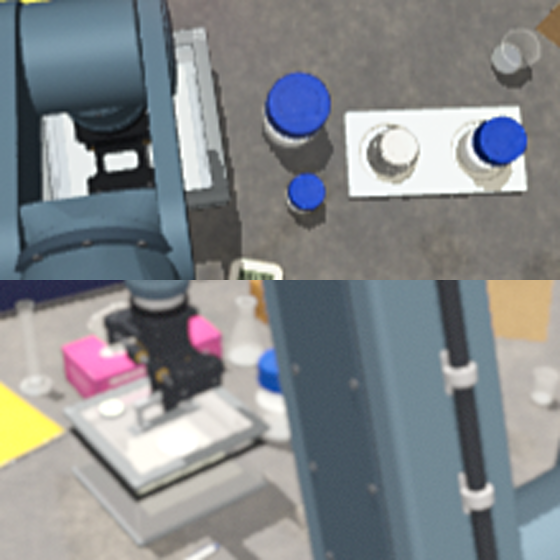

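The final view shows the jar in the left pocket (crop 395,148) and the bottle in the right one (500,140), both upright. The lid is held level, about 19.6 mm above the rim.

```bash
python3 -c "
from workcell import bot
print(bot.hand_in())"
```

```text
the job is handed in; nothing more can be done
None
```

The job is handed in (no verdict came back): the jar is in the left pocket, the bottle is in the right one, and the lid is free of its seal, held level about 2 cm above the rim.

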